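# Latch the red-knob specimen store on the inspection bench

## Robot

A 6-joint arm with a two-finger parallel gripper is mounted at the origin on the work surface. World frame = base frame: x ahead of the robot, y to its left, z up, the work surface at z = 0. Lengths are in m, angles in rad, forces in N, time in s.
With the tool pointing down it reaches from about 0.375 to 0.975 m from the base axis. Payload 3.8 kg.
Tool frame: the origin (TCP) lies at the very end of the fingers, on their centre line; the grasp point (between the pads) lies 19 mm behind it; z points along the fingers, y is the line along which they close (so a half turn about z gives the same grasp; the last joint's range is limited). The gripper opens to 85 mm and grips with 20 to 120 N. Pads are 22 mm wide; open, the fingers measure 114 mm over their backs; the gripper's body (76 mm by 85 mm) begins 54 mm behind the grasp point. The pads swing forward as they close: fully open they stand 13 mm farther back than shut.
Start: joints at [-1.344, 0.264, 1.604, -0, 1.274, -0.037], TCP at [0.176, -0.652, 0.231] pointing down, gripper open.
Joint ranges: [-2.63, 2.63], [-0.94, 2.18], [0.31, 2.57], [-1.31, 4.45], [0, 2.66], [-2.55, 2.55]. Speed limits (rad/s): [2.57, 2.57, 3.14, 3.14, 3.14, 3.14].

## Interface

Orientations are given as a rotation vector (axis times angle).
In Python, from workcell import * gives the robot as it stands.
- The arm moves only by the shell command python3 -m crank 'ROWS' [OPENING] [FORCE]. ROWS is JSON, a list that holds one entry, the list of rows, each a list of 6 numbers: the shift along the tool's x, y, z in cm, then the turn, a rotation vector about the tool's x, y, z in rad. In form: [[[dx, dy, dz, ax, ay, az], ...]]. A call has 1 to 8 rows; each row shifts and turns the commanded pose from where the row before left it, along the tool's axes as they then stand; what a row does not reach is not made up. A row lasts 1/12 s, in which the tool goes at most 41.7 mm and 7.16 degrees, less where a joint would pass 70% of its speed; a pose out of reach is approached as far as the arm can. A call with a gripper value outside its range is refused whole. OPENING is the finger opening in cm, from 0 to 8.54, set as the call begins (- or left out, the last holds). The fingers move at their own pace and stop on an object; FORCE is the grip in N (left out, the last holds). Time passes only in rows, so rows that do not move let the fingers close. It gives the time, the measured TCP pose, the force, the opening and the grip force at its end, in the units of the state.
- read_state(): the state, without advancing time (a new reading comes with each control period).
- read_camera(name): name is "scene" or "top"; returns the picture (384x512x3 uint8, blue, green, red); there is no depth.
- camera_model(name): a dict with "camera_matrix" (3x3 intrinsics, pixels), "k1" (the pictures are not rectified: a ray, as slopes to the right and down, at radius r is drawn at 1 + k1 r^2 times it, then the intrinsics apply), "R" (3x3) and "t" (3): a world point X has camera coordinates R X + t. Camera axes: x right, y down, z forward; pixel columns grow to the right and rows downward; lengths in m; the calibration is good to about 2 mm. A picture is of the moment at which its call begins. camera_model takes no time and is no camera call.
- finish_job(): hands the job in; it is judged then, once.
The state is a dict: "time": time; "q": joint angles; "joint_vel": joint speeds; "joint_torque": joint torques, N m; "tool_pos": TCP position; "tcp_rot": TCP orientation; "wrist_force": force on the tool from outside, world axes, zero at the start; "torque": the same for the moment, N m; "width": opening from 0.0 (shut) to 1.0 (fully open); "grip_force": force on a finger pad.
Only numpy, scipy, OpenCV 4.12 (cv2) and the standard library are available. Lean on these libraries where they do the work, as an engineer would, in place of code of your own. Each camera call takes 0.05 s, during which the arm holds its last target. There are 200 camera calls.

## Task

Lock the hatch of the white specimen store whose latch bar has the red knob: lift the bar by its knob over the short striker post and let it drop down level into the catch between the two dark steel posts, then let go. Leave the latch of the blue-knob store as it is.

Things in the scene. Friction and masses are not known exactly. Their poses are not given: they have to be found in the camera images.
- red_knob (a point): Grip point on an upright red cylinder, 20 mm across, 46 mm tall, on the free end of a dark steel latch bar (14 mm wide, 8 thick; 0.10 to 0.21 kg). It is on the knob's axis, 28 mm above the bar's top, 18 mm below the knob's top. Own y runs along the bar from the pivot, z up the knob. At the start the bar is level and parked on the robot's side, outside the striker, 0.6 to 0.95 rad from the catch.
- red_pivot (a point): Pivot point of that bar, 160 mm from the knob's axis, 32 mm below the grip point when level. The bar swings about the vertical (slight friction, stays put) and lifts about a level axis across itself, up to 0.7 rad, so the knob arcs up and leans back; let go, it falls level. Level, its underside is 14 mm above the store's top. Own axes as red_catch's.
- red_catch (a point): Slot middle, on the flat top of the white store (240 x 240 x 90 mm, fixed, yaw up to 0.25). x away from robot, y from pivot to knob. Pivot at (0,-100,18) mm; latched knob point (0,60,50). Dark steel posts, faces at x -17 and +17, each 10 thick, 16 long in y: striker at -x 34 tall (solid: knob must rise 35 to pass over), stop at +x 62 tall. Bar has 10 mm play each side. Hatch, 10 high, beyond.
- blue_knob (a point): Same point on the bar of the other white store, alike in every way but with a blue knob. A bystander: its bar is parked open and must stay so. Which store stands on the left or right changes.

How it is judged:
By the outcome, as a careful person would: the job done as asked, in the order asked, and still so for the second after the job is handed in, with the robot touching nothing.
It also fails if it takes over 38 s, if anything falls off the work surface, if the arm or the gripper's body presses on something with over 40 N, if the wrist force passes 120 N, or if a joint passes its speed limit or range.

## Working session

There is one attempt and no reset: what is moved stays moved. The work goes in short steps, Python scripts to look and compute and a shell command to move; the robot and the scene stay as the last step left them, time stands still between calls to the robot, and variables do not carry over. Pictures are saved under pics/ and viewed, at most 10 in all, crops included, and the job is handed in when it is done.

```bash
mkdir -p pics; python3 - <<'E'
from workcell import *
import cv2,numpy as np
for n in("scene","top"):
    cv2.imwrite(f"pics/{n}0.png",read_camera(n)); m=camera_model(n); print(n,{k:np.round(v,4).tolist() for k,v in m.items()})
s=read_state();print(s)
E
```

```text
scene {'camera_matrix': [[357.369, 0.0, 251.1939], [0.0, 357.369, 195.0117], [0.0, 0.0, 1.0]], 'k1': 0.0319, 'R': [[0.8596, 0.5107, -0.0151], [0.3773, -0.6545, -0.6552], [-0.3445, 0.5576, -0.7553]], 't': [-0.4715, -0.1079, 1.129]}
top {'camera_matrix': [[366.0253, 0.0, 253.8615], [0.0, 366.0253, 188.6064], [0.0, 0.0, 1.0]], 'k1': -0.0437, 'R': [[0.0068, -1.0, 0.0063], [-0.9962, -0.0073, -0.0864], [0.0865, -0.0057, -0.9962]], 't': [-0.0227, 0.5545, 0.9607]}
{'time': 0.1, 'q': array([-1.34390909e+00,  2.64721357e-01,  1.60525863e+00,  1.48370645e-05,
        1.27370910e+00, -3.69003482e-02]), 'joint_vel': array([ 0.00107677, -0.00213133, -0.00080039, -0.00148053,  0.00022363,
       -0.00021056]), 'joint_torque': array([ 4.65795783e-04, -5.16707790e+01, -3.68590200e+01, -8.40400526e-05,
        6.26142617e-03,  1.41570595e-05]), 'tool_pos': array([ 0.17584991, -0.65099366,  0.23004574]), 'tcp_rot': array([-3.11223741e+00, -4.12874827e-01,  2.89979389e-04]), 'wrist_force': array([-0.01144913, -0.62429274, -0.07466362]), 'torque': array([-0.05477711, -0.01222103,  0.01868896]), 'grip_force': 0.0, 'width': 0.9973944751414222}
```

View pics/scene0.png

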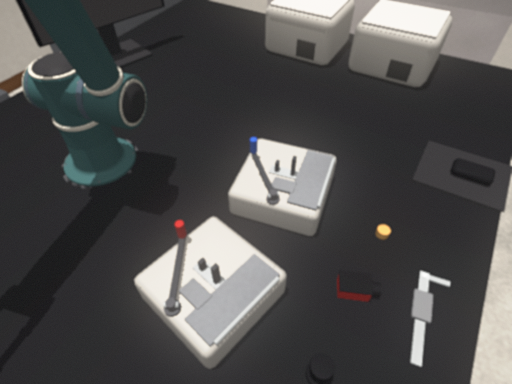

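View pics/top0.png

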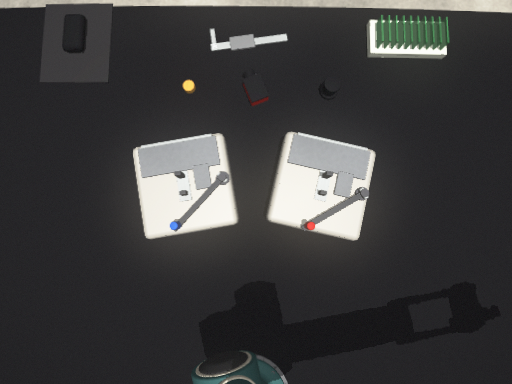

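The scene shows the red store nearer the camera (knob at about (180,226)). In the top view it is on the right: knob (310,226), pivot (362,193), posts (323,192)/(327,175). I'll enlarge both.

```bash
python3 - <<'E'
import cv2
a=cv2.imread("pics/top0.png")[125:250,255:385];b=cv2.imread("pics/scene0.png")[205:365,125:295]
cv2.imwrite("pics/c1.png",cv2.resize(a,None,fx=4.5,fy=4.5,interpolation=cv2.INTER_CUBIC))
cv2.imwrite("pics/c2.png",cv2.resize(b,None,fx=3.5,fy=3.5,interpolation=cv2.INTER_CUBIC))
E
```

```text
(no output)
```

View pics/c1.png

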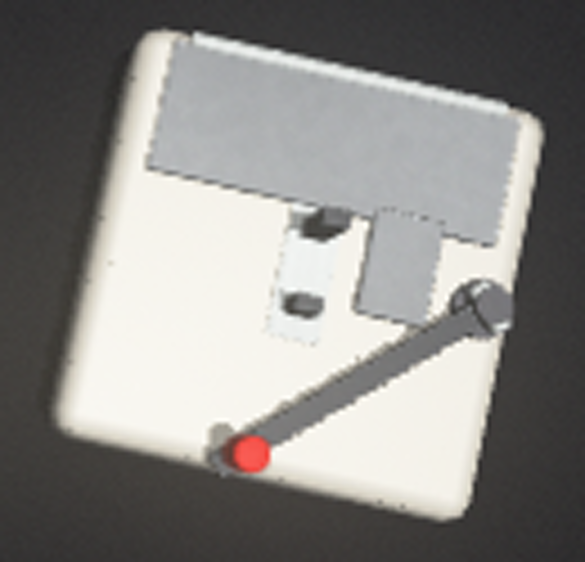

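View pics/c2.png

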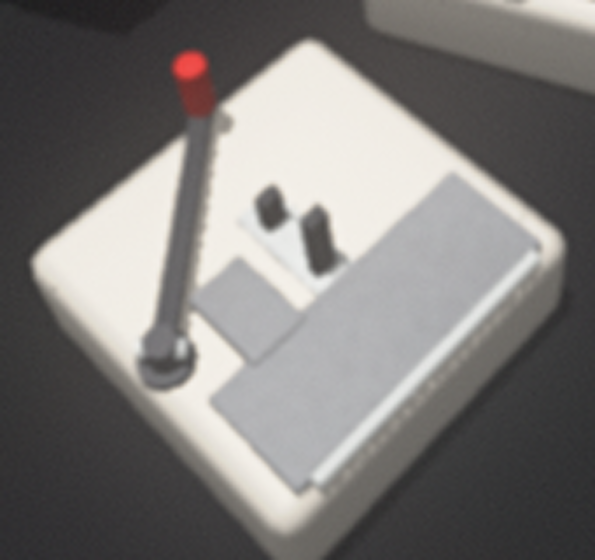

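c1 shows the knob top at (252,453), the striker top at (302,303), the stop top at (337,217) and the pivot at (483,305). In c2 they are at (191,64), (270,192), (318,212) and (162,348). Now a joint fit.

```bash
cat > h.py <<'E'
from workcell import *
import cv2,numpy as np
from scipy.optimize import least_squares
from scipy.spatial.transform import Rotation as Ro
def proj(n,X):
    m=camera_model(n);X=np.atleast_2d(X)
    return cv2.projectPoints(X.astype(float),cv2.Rodrigues(np.array(m["R"]))[0],np.array(m["t"]),np.array(m["camera_matrix"]),np.array([m["k1"],0,0,0,0.]))[0][:,0]
def store(p,L): # local catch frame -> world
    c,s=np.cos(p[2]),np.sin(p[2]);L=np.atleast_2d(L)
    return np.c_[p[0]+c*L[:,0]-s*L[:,1],p[1]+s*L[:,0]+c*L[:,1],0.09+L[:,2]]
def knob(p,a,dz=0.018): # a: angle from latched, toward robot
    return store(p,[-.16*np.sin(a),-.1+.16*np.cos(a),.05+dz])
E
cat > fit.py <<'E'
from h import *
c1=lambda u,v:((np.array([u,v])+.5)/4.5-.5+[255,125]); c2=lambda u,v:((np.array([u,v])+.5)/3.5-.5+[125,205])
T=np.array([c1(252,453),c1(302,303),c1(337,217),c1(483,305),c1(148,168),c1(495,245)])
S=np.array([c2(191,64),c2(270,192),c2(318,212),c2(162,348),c2(453,175),c2(212,402)])
w=np.array([1,1,1,.4,1,1])[:,None]
def f(p):
    X=np.r_[knob(p,p[3]),store(p,[[-.022,0,.034],[.022,0,.062],[0,-.1,.022],[p[4],p[5],.01],[p[4],p[6],.01]])]
    return np.r_[((proj("top",X)-T)*w).ravel(),((proj("scene",X)-S)*w).ravel()]
r=least_squares(f,[.47,-.19,-.2,.8,.03,.1,-.1]);p=r.x
print(p.round(4));print(r.fun.reshape(2,-1,2).round(2).tolist())
print("knob",knob(p,p[3],0),"pivot",store(p,[0,-.1,.018]),"latched",knob(p,0,0))
E
python3 fit.py
```

```text
[ 0.5614 -0.1888 -0.2112  0.7436  0.0377  0.0949 -0.1014]
[[[-0.37, -0.09], [0.68, -0.32], [-1.09, -0.32], [0.36, -0.13], [0.77, -1.01], [0.16, -1.17]], [[-0.25, -0.37], [-0.14, 0.28], [-0.58, 0.32], [0.24, -0.42], [-0.45, -1.21], [-0.69, -0.63]]]
knob [[ 0.45921862 -0.14873878  0.14      ]] pivot [[ 0.54043402 -0.28659398  0.108     ]] latched [[ 0.57397305 -0.13014868  0.14      ]]
```

Good fit. Now the approach offsets: a hover 8 cm above the grasp, tool y across the bar.

```bash
cat >> h.py <<'E'
P=np.array([.5614,-.1888,-.2112]);A=.7436
def bar(a,lift=0,flip=1): # tool pose (TCP,R) holding knob with bar at a, lift
    piv=store(P,[0,-.1,.018])[0]
    Rb=Ro.from_euler('z',P[2]+a).as_matrix()@Ro.from_euler('x',lift).as_matrix() # cols: x across, y along bar, z up
    g=piv+Rb@[0,.16,.032]
    Rt=np.c_[flip*Rb[:,1],flip*Rb[:,0],-Rb[:,2]]
    return g+.019*Rt[:,2],Rt
def rel(p0,R0,p1,R1): return np.r_[100*R0.T@(p1-p0),Ro.from_matrix(R0.T@R1).as_rotvec()].round(3)
def cur():
    s=read_state();return s["tool_pos"],Ro.from_rotvec(s["tcp_rot"]).as_matrix()
def report():
    s=read_state();print("t",s["time"],"q",s["q"].round(2),"tcp",s["tool_pos"].round(4),"F",s["wrist_force"].round(1),"w",s["width"],"g",s["grip_force"])
E
python3 - <<'E'
from h import *
p,R=cur();print(R.round(3))
for f in(1,-1):
    g,Rg=bar(A,0,f); print(f,g,rel(p,R,g+[0,0,.08],Rg), "end",rel(p,R,*bar(0,0,f)))
E
```

```text
[[ 0.965  0.261 -0.   ]
 [ 0.261 -0.965  0.002]
 [ 0.    -0.002 -1.   ]]
1 [ 0.45922024 -0.1487234   0.121     ] [ 4.0453e+01 -4.1095e+01  2.9940e+00 -1.0000e-03 -2.0000e-03 -1.8390e+00] end [ 5.2015e+01 -3.9881e+01  1.0993e+01 -2.0000e-03 -1.0000e-03 -1.0960e+00]
-1 [ 0.45922024 -0.1487234   0.121     ] [ 4.0453e+01 -4.1095e+01  2.9940e+00 -2.0000e-03  1.0000e-03  1.3020e+00] end [ 5.2015e+01 -3.9881e+01  1.0993e+01 -1.0000e-03  2.0000e-03  2.0460e+00]
```

```bash
R='x'
python3 -m crank '[[[1.685,-1.712,0,0,0,0],[1.685,-1.712,0,0,0,0],[1.685,-1.712,0,0,0,0],[1.685,-1.712,0,0,0,0],[1.685,-1.712,0,0,0,0],[1.685,-1.712,0,0,0,0],[1.685,-1.712,0,0,0,0],[1.685,-1.712,0,0,0,0]]]' 5.5
python3 -m crank '[[[1.685,-1.712,0,0,0,0],[1.685,-1.712,0,0,0,0],[1.685,-1.712,0,0,0,0],[1.685,-1.712,0,0,0,0],[1.685,-1.712,0,0,0,0],[1.685,-1.712,0,0,0,0],[1.685,-1.712,0,0,0,0],[1.685,-1.712,0,0,0,0]]]'
python3 -m crank '[[[1.685,-1.712,0,0,0,0],[1.685,-1.712,0,0,0,0],[1.685,-1.712,0,0,0,0],[1.685,-1.712,0,0,0,0],[1.685,-1.712,0,0,0,0],[1.685,-1.712,0,0,0,0],[1.685,-1.712,0,0,0,0],[1.685,-1.712,0,0,0,0]]]'
python3 -m crank '[[[0,0,0,0,0,-0.115],[0,0,0,0,0,-0.115],[0,0,0,0,0,-0.115],[0,0,0,0,0,-0.115],[0,0,0,0,0,-0.115],[0,0,0,0,0,-0.115],[0,0,0,0,0,-0.115],[0,0,0,0,0,-0.115]]]'
python3 -m crank '[[[0,0,0,0,0,-0.115],[0,0,0,0,0,-0.115],[0,0,0,0,0,-0.115],[0,0,0,0,0,-0.115],[0,0,0,0,0,-0.115],[0,0,0,0,0,-0.115],[0,0,0,0,0,-0.115],[0,0,0,0,0,-0.115]]]'
python3 - <<'E'
from h import *
report();p,R=cur();g,Rg=bar(A,0,1);print(rel(p,R,g+[0,0,.08],Rg),rel(p,R,g,Rg))
im=read_camera("scene")
cv2.imwrite("pics/s1.png",cv2.resize(im[130:330,90:290],None,fx=3,fy=3,interpolation=cv2.INTER_CUBIC))
print(proj("scene",[g-.019*Rg[:,2]]))
E
```

```text
time: 0.77
tool_pos: [0.2707, -0.4828, 0.2307]
tcp_rot: [-3.113, -0.413, 0.0]
wrist_force: [0.4, -0.3, 0.4]
width: 0.646
grip_force: 0.0
time: 1.43
tool_pos: [0.365, -0.3156, 0.2308]
tcp_rot: [-3.114, -0.413, 0.001]
wrist_force: [1.3, -0.3, 0.1]
width: 0.644
grip_force: 0.0
time: 2.1
tool_pos: [0.4593, -0.1483, 0.2309]
tcp_rot: [-3.114, -0.413, 0.001]
wrist_force: [-0.4, -0.5, -0.5]
width: 0.646
grip_force: 0.0
time: 2.77
tool_pos: [0.4589, -0.1493, 0.2308]
tcp_rot: [-2.601, -1.76, 0.001]
wrist_force: [0.1, -0.2, 0.9]
width: 0.648
grip_force: 0.0
time: 3.43
tool_pos: [0.4589, -0.1494, 0.2308]
tcp_rot: [-1.55, -2.732, 0.0]
wrist_force: [0.1, -0.4, -0.3]
width: 0.643
grip_force: 0.0
t 3.4333 q [-0.37 -0.11  2.    0.    1.25 -0.91] tcp [ 0.4589 -0.1494  0.2308] F [ 0.1 -0.4 -0.3] w 0.6428379872146738 g 0.0
[ 3.500e-02  6.400e-02  2.976e+00 -1.000e-03 -1.000e-03  6.000e-03] [ 2.9000e-02  6.9000e-02  1.0976e+01 -1.0000e-03 -1.0000e-03  6.0000e-03]
[[180.34830065 227.47678454]]
```

View pics/s1.png

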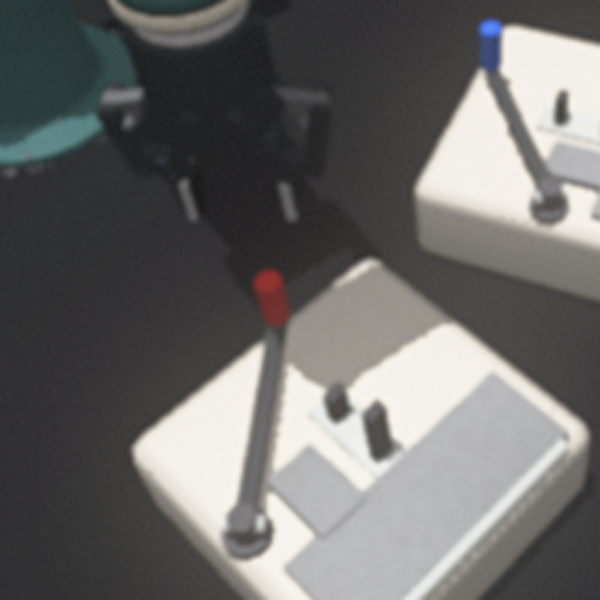

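The picture shows open fingertips at about (193,218) and (295,218), centred over the knob at (270,290), with the blue latch untouched. Checking the projection, then descending.

```bash
python3 - <<'E'
from h import *
p,R=cur()
for b in (0,.008):
  for y in(-.0275,0,.0275): print(b,y,((proj("scene",p+R@[0,y,-b])-[90,130])*3).round(0))
E
python3 -m crank '[[[0.03,0.06,2,0,0,0],[0,0,2,0,0,0],[0,0,2,0,0,0],[0,0,1,0,0,0],[0,0,1,0,0,0],[0,0,0,0,0,0]]]'
python3 - <<'E'
from h import *
report()
im=read_camera("scene")
cv2.imwrite("pics/s2.png",cv2.resize(im[170:270,130:230],None,fx=5,fy=5,interpolation=cv2.INTER_CUBIC))
E
```

```text
0 -0.0275 [[206. 213.]]
0 0 [[248. 213.]]
0 0.0275 [[289. 212.]]
0.008 -0.0275 [[203. 206.]]
0.008 0 [[245. 205.]]
0.008 0.0275 [[287. 204.]]
time: 3.98
tool_pos: [0.4581, -0.1484, 0.1491]
tcp_rot: [-1.557, -2.724, 0.001]
wrist_force: [0.5, -0.2, -0.6]
width: 0.644
grip_force: 0.0
t 3.9833 q [-0.37 -0.03  2.09 -0.    1.09 -0.9 ] tcp [ 0.4581 -0.1484  0.1491] F [ 0.5 -0.2 -0.6] w 0.6436265339486636 g 0.0
```

View pics/s2.png

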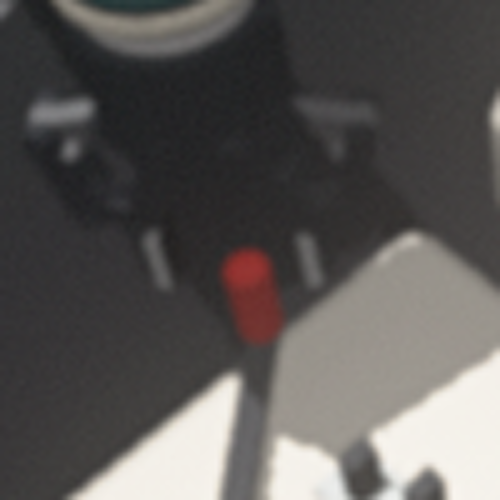

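The knob (250,290) sits between the fingers (strips at 160 and 310). Descending the rest and closing.

```bash

python3 -m crank '[[[0,0,1,0,0,0],[0.05,0.05,1,0,0,0],[0,0,0.8,0,0,0],[0,0,0,0,0,0]]]'
python3 -m crank '[[[0,0,0,0,0,0],[0,0,0,0,0,0],[0,0,0,0,0,0],[0,0,0,0,0,0],[0,0,0,0,0,0],[0,0,0,0,0,0],[0,0,0,0,0,0]]]' 0 40
python3 - <<'E'
from h import *
report()
p,R=cur(); print("rel",rel(p,R,*bar(A)))
n=4; print("lift/row",rel(*bar(A,0),*bar(A,.3/n)), bar(A,.3)[0])
n=8; print("swing/row",rel(*bar(A,.3),*bar(A-A/n,.3)))
print(bar(0,0)[0])
E
```

```text
time: 4.37
tool_pos: [0.4585, -0.1477, 0.1212]
tcp_rot: [-1.556, -2.725, 0.001]
wrist_force: [-0.5, 1.0, -0.2]
width: 0.643
grip_force: 0.0
time: 4.95
tool_pos: [0.4601, -0.1484, 0.1236]
tcp_rot: [1.557, 2.727, 0.0]
wrist_force: [0.2, 0.2, 0.8]
width: 0.217
grip_force: 39.1
t 4.95 q [-0.36 -0.    2.12 -0.    1.03 -0.9 ] tcp [ 0.4601 -0.1484  0.1236] F [0.2 0.2 0.8] w 0.21734931357000195 g 39.11725044250488
rel [ 0.019 -0.095  0.262  0.001  0.001  0.001]
lift/row [-0.142  0.    -1.195  0.     0.075  0.   ] [ 0.46479774 -0.1581905   0.16770261]
swing/row [-0.061  1.383 -0.019 -0.027  0.     0.089]
[ 0.573978  -0.1301332  0.121    ]
```

```bash

python3 -m crank '[[[-0.04,0,-0.6,0,0.0375,0],[-0.05,0,-0.6,0,0.0375,0],[-0.06,0,-0.6,0,0.0375,0],[-0.07,0,-0.6,0,0.0375,0],[-0.07,0,-0.6,0,0.0375,0],[-0.07,0,-0.6,0,0.0375,0],[-0.07,0,-0.6,0,0.0375,0],[-0.07,0,-0.6,0,0.0375,0]]]' - 60
python3 -m crank '[[[0,0,0,0,0,0],[0,0,0,0,0,0]]]'
python3 - <<'E'
from h import *
report()
p,R=cur(); print("rel",rel(p,R,*bar(A,.3)))
im=read_camera("scene")
cv2.imwrite("pics/s3.png",cv2.resize(im[150:330,110:290],None,fx=3.3,fy=3.3,interpolation=cv2.INTER_CUBIC))
E
```

```text
time: 5.62
tool_pos: [0.4659, -0.1585, 0.1702]
tcp_rot: [-1.425, -2.495, -0.216]
wrist_force: [1.1, -0.9, -0.8]
width: 0.214
grip_force: 58.6
time: 5.78
tool_pos: [0.4658, -0.1583, 0.1697]
tcp_rot: [-1.426, -2.495, -0.215]
wrist_force: [0.3, 0.1, -0.3]
width: 0.214
grip_force: 58.7
t 5.7833 q [-0.49  0.13  1.91  0.16  1.36 -1.07] tcp [ 0.4658 -0.1583  0.1697] F [ 0.3  0.1 -0.3] w 0.21411620444982904 g 58.68835151195526
rel [-0.001 -0.083  0.209  0.     0.001 -0.   ]
```

View pics/s3.png

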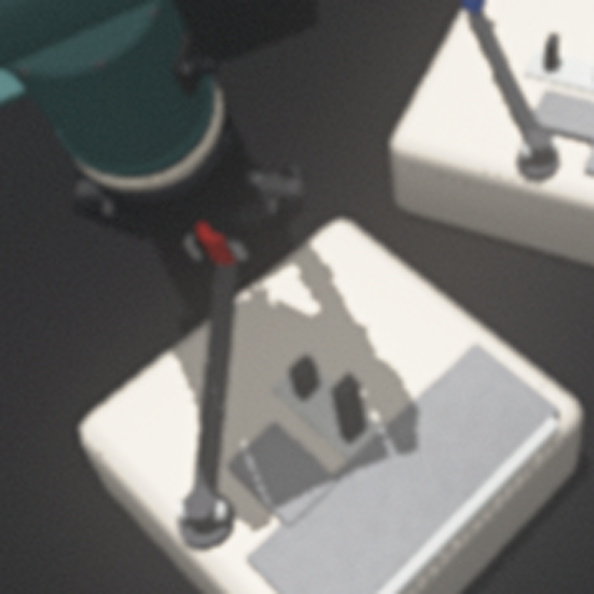

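The bar is lifted, with the knob gripped at (213,243) and low forces. Swing about the pivot next.

```bash

python3 -m crank '[[[-0.015,0.69,-0.005,-0.0137,0,0.0444],[-0.015,0.69,-0.005,-0.0137,0,0.0444],[-0.015,0.69,-0.005,-0.0137,0,0.0444],[-0.015,0.69,-0.005,-0.0137,0,0.0444],[-0.015,0.69,-0.005,-0.0137,0,0.0444],[-0.015,0.69,-0.005,-0.0137,0,0.0444],[-0.015,0.69,-0.005,-0.0137,0,0.0444],[-0.015,0.69,-0.005,-0.0137,0,0.0444]]]'
python3 -m crank '[[[-0.015,0.69,-0.005,-0.0137,0,0.0444],[-0.015,0.69,-0.005,-0.0137,0,0.0444],[-0.015,0.69,-0.005,-0.0137,0,0.0444],[-0.015,0.69,-0.005,-0.0137,0,0.0444],[-0.015,0.69,-0.005,-0.0137,0,0.0444],[-0.015,0.69,-0.005,-0.0137,0,0.0444],[-0.015,0.69,-0.005,-0.0137,0,0.0444],[-0.015,0.69,-0.005,-0.0137,0,0.0444]]]'
python3 -m crank '[[[0,0,0,0,0,0],[0,0,0,0,0,0]]]'
python3 - <<'E'
from h import *
report()
p,R=cur(); print("rel",rel(p,R,*bar(0,.3)),"lower/row of 8",rel(*bar(0,.3),*bar(0,.3-.0375)))
im=read_camera("scene")
cv2.imwrite("pics/s4.png",cv2.resize(im[150:330,110:290],None,fx=3.3,fy=3.3,interpolation=cv2.INTER_CUBIC))
E
```

```text
time: 6.5
tool_pos: [0.5175, -0.1401, 0.1694]
tcp_rot: [-1.883, -2.21, -0.281]
wrist_force: [1.0, -3.5, -1.9]
width: 0.217
grip_force: 58.6
time: 7.17
tool_pos: [0.5718, -0.1418, 0.1691]
tcp_rot: [-2.285, -1.846, -0.341]
wrist_force: [-0.0, -5.0, -3.2]
width: 0.215
grip_force: 58.6
time: 7.33
tool_pos: [0.5715, -0.1417, 0.1692]
tcp_rot: [-2.282, -1.848, -0.341]
wrist_force: [0.6, -5.8, -2.5]
width: 0.22
grip_force: 58.6
t 7.3333 q [-0.45  0.18  1.85  0.31  1.2  -0.37] tcp [ 0.5715 -0.1417  0.1692] F [ 0.6 -5.8 -2.5] w 0.21979386700656792 g 58.598631620407104
rel [ 0.035 -0.002  0.164 -0.     0.004  0.002] lower/row of 8 [ 0.037 -0.     0.601  0.    -0.037 -0.   ]
```

View pics/s4.png

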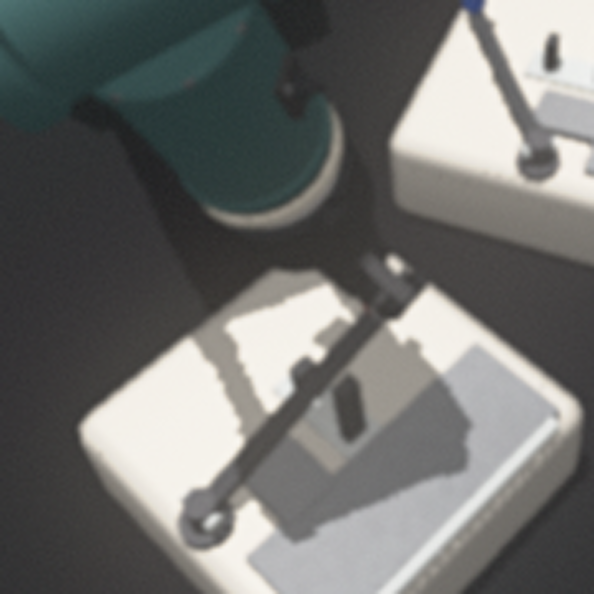

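The bar spans between the striker (305,370) and the stop (350,400), and the arm pose matches the predicted latched direction. Lowering gently and watching force.

```bash

python3 -m crank '[[[0.05,0,0.6,0,-0.0375,0],[0.05,0,0.6,0,-0.0375,0],[0.04,0,0.6,0,-0.0375,0],[0.04,0,0.6,0,-0.0375,0],[0,0,0,0,0,0]]]'
python3 -m crank '[[[0.04,0,0.6,0,-0.0375,0],[0.04,0,0.6,0,-0.0375,0],[0.04,0,0.6,0,-0.0375,0],[0,0,0,0,0,0]]]'
python3 - <<'E'
from h import *
report()
p,R=cur(); print("rel",rel(p,R,*bar(0,0)))
E
```

```text
time: 7.8
tool_pos: [0.5723, -0.1339, 0.1454]
tcp_rot: [-2.364, -1.92, -0.169]
wrist_force: [-0.7, -9.0, -3.5]
width: 0.216
grip_force: 58.9
time: 8.13
tool_pos: [0.5728, -0.1308, 0.1278]
tcp_rot: [-2.422, -1.968, -0.036]
wrist_force: [-0.1, -8.6, -2.6]
width: 0.218
grip_force: 59.0
t 8.1333 q [-0.29  0.19  1.9   0.04  1.06 -0.1 ] tcp [ 0.5728 -0.1308  0.1278] F [-0.1 -8.6 -2.6] w 0.21783801753546456 g 59.00930106639862
rel [ 0.071  0.105  0.679 -0.002 -0.031  0.005]
```

```bash

python3 -m crank '[[[-0.03,0,0.42,0,-0.03,0],[0,0,0,0,0,0],[0,0,0,0,0,0]]]'
python3 -m crank '[[[0,0,0,0,0,0],[0,0,0,0,0,0],[0,0,0,0,0,0],[0,0,0,0,0,0],[0,0,0,0,0,0],[0,0,0,0,0,0]]]' 5
python3 -m crank '[[[0,0,-1,0,0,0],[0,0,-1.5,0,0,0],[0,0,-2,0,0,0],[0,0,-2,0,0,0],[0,0,-2,0,0,0],[0,0,-2,0,0,0]]]'
python3 -m crank '[[[-3,0,-1,0,0,0],[-3,0,-1,0,0,0],[-3,0,-1,0,0,0],[-3,0,-1,0,0,0],[-3,0,0,0,0,0],[-3,0,0,0,0,0],[-3,0,0,0,0,0],[0,0,0,0,0,0]]]'
python3 - <<'E'
from h import *
report()
im=read_camera("scene");t=read_camera("top")
a=cv2.resize(im[140:340,100:300],(400,400),interpolation=cv2.INTER_CUBIC);b=cv2.resize(t[120:250,255:385],(400,400),interpolation=cv2.INTER_CUBIC)
cv2.imwrite("pics/s5.png",np.hstack([a,b]))
print((proj("scene",knob(P,0))-[100,140])*2,(proj("top",knob(P,0))-[255,120])*400/130)
E
```

```text
time: 8.38
tool_pos: [0.5734, -0.1308, 0.1247]
tcp_rot: [-2.437, -1.977, -0.005]
wrist_force: [-0.9, -6.6, -0.7]
width: 0.217
grip_force: 59.0
time: 8.88
tool_pos: [0.5742, -0.13, 0.1253]
tcp_rot: [-2.438, -1.973, -0.009]
wrist_force: [0.8, 0.4, -0.2]
width: 0.586
grip_force: 0.0
time: 9.38
tool_pos: [0.5741, -0.131, 0.2321]
tcp_rot: [-2.439, -1.973, -0.009]
wrist_force: [0.5, -1.0, -0.0]
width: 0.585
grip_force: 0.0
time: 10.05
tool_pos: [0.5288, -0.3417, 0.2696]
tcp_rot: [-2.445, -1.969, -0.005]
wrist_force: [0.2, -0.5, 0.4]
width: 0.586
grip_force: 0.0
t 10.05 q [-0.62  0.16  1.66  0.    1.32 -0.4 ] tcp [ 0.5288 -0.3417  0.2696] F [ 0.2 -0.5  0.4] w 0.5858928518934003 g 0.0
[[256.98413152 197.35014385]] [[144.59230435 171.55064326]]
```

View pics/s5.png

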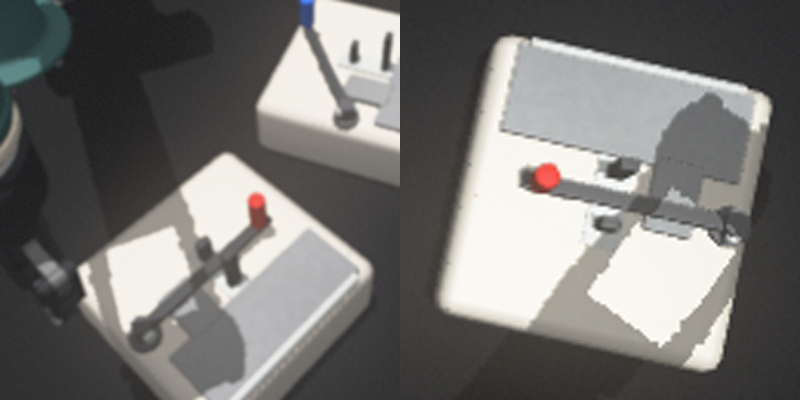

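The bar lies level between the two posts. The knob is at (257,200) in the scene half and (547,177) in the top half, within 2 px of the prediction. The blue latch is still parked and the arm is clear.

```bash
python3 -c "
from workcell import *
print(finish_job())"
```

```text
the job is handed in; nothing more can be done
None
```

The red-knob store is locked: its bar lies level in the catch between the two steel posts and is released. The blue latch is untouched, the arm is clear, and the job was handed in at about 10 s.

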